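# Right the toppled flight stand

### The job

The beech flight stand has been knocked over and lies propped on the rim of the pewter ashtray. Pick it up with a gentle grip, without touching the flights in its top, and set it softly down upright, its whole foot on the round cork mat under the brass rail. Do not touch the rail, leave the ashtray, tumbler, chalk cup and brass tool where they are, and let go.

Things in the scene. Friction and masses are not known exactly. Their poses are not given: they have to be found in the camera images.
- stand: beech column 52 x 52 mm, 110 mm tall, 0.18-0.31 kg. Origin: centre of its foot; own z runs from foot to flights. Starts propped on the ashtray rim, foot's lower edge on the bar, z about 35 deg above level and pointing away from the robot, own y level: fingers closing along own y take its two free sides. Alike all round, may end facing any way. Grip with 15-20 N; over 40 N a finger cracks it.
- flights: four thin stiff plastic flights fixed in the slots of the stand's top, part of the stand. Origin: centre of the stand's top face, 110 mm from the foot along the stand's z. They rise 36 mm above it (146 mm from the foot) and stay within 18 mm of the stand's axis. Fragile: not to be touched.
- ashtray: heavy round pewter ashtray, 140 mm across at the rim, 116 mm at the foot, 45 mm tall, 0.95 kg, loose. Origin: centre of its underside, z up. Its own x points the way the toppled stand points (foot to top).
- mat: round cork mat fixed on the bar, 120 mm across and 4 mm thick. Origin: centre of its underside, on the bar top; z up. Own x points level from the open side towards the rail side, own y runs along the rail. Letting the stand fall more than 8 mm, or landing on it with over 60 N, is not setting it down softly.
- rail: fixed brass rail: a level bar 12 mm thick, axis 200 mm above the bar top, on two upright posts 140 mm either side of its middle (20 mm balls at their heads). Origin: on the bar top below its middle; own y along it. It crosses over the mat 15 mm past the mat's centre along the mat's x, so a gripper pointing straight down there would strike it: reach in tilted from the robot's side.
- tumbler: cut-glass tumbler, 80 mm across the rim, 88 mm tall, upright, loose. Origin: centre of its underside. Bystander.
- chalk_cup: black ceramic chalk cup, 66 mm across, 75 mm tall, two sticks of chalk reaching 90 mm, upright, loose. Origin: centre of its underside. Bystander.
- point_tool: flat brass point-removal tool lying on the bar, 120 mm long (own x), 18 mm wide, 12 mm thick, loose. Origin: its underside, at mid length. Bystander.
Things that resemble listed ones, but are neither listed nor needed, are in the scene too. Of the things like the stand, leave any that is green or purple; of the rest the larger one is meant.

How it is judged:
By the outcome, as a careful person would: the job done as asked, in the order asked, and still so for the second after the job is handed in, with the robot touching nothing.
It also fails if it takes over 45 s, if anything falls off the work surface, if the arm or the gripper's body presses on something with over 40 N, if the wrist force passes 120 N, or if a joint passes its speed limit or range.

### The arm

A 6-joint arm with a two-finger parallel gripper is mounted at the origin on the work surface. World frame = base frame: x ahead of the robot, y to its left, z up, the work surface at z = 0. Lengths are in m, angles in rad, forces in N, time in s.
With the tool pointing down it reaches from about 0.425 to 1.125 m from the base axis. Payload 14.9 kg.
Tool frame: the origin (TCP) lies at the very end of the fingers, on their centre line; the grasp point (between the pads) lies 19 mm behind it; z points along the fingers, y is the line along which they close (so a half turn about z gives the same grasp; the last joint's range is limited). The gripper opens to 91 mm and grips with 3 to 60 N. Pads are 32 mm wide; open, the fingers measure 118 mm over their backs; the gripper's body (76 mm by 178 mm) begins 60 mm behind the grasp point.
Start: joints at [-0.033, 0.379, 1.734, -0, 1.028, -0.033], TCP at [0.7, -0, 0.214] pointing down, gripper open.
Joint ranges: [-2.77, 2.77], [-0.74, 2.19], [0, 2.66], [-1.06, 4.2], [0.31, 2.87], [-3.08, 3.08]. Speed limits (rad/s): [1.89, 1.89, 2.39, 3.14, 3.14, 3.14].

### API

Orientations are given as a rotation vector (axis times angle).
In Python, from bench import robot, viewer gives the robot as it stands.
- The arm moves only by the tool servo_tool, never from a script. Its argument "series" is a list of rows, each a list of 3 entries, a list of its own where there are three numbers: the shift along the tool's x, y, z in cm, then the turn about the tool's z in degrees, then the finger opening in cm, from 0 to 9.12. In form: [[[tx, ty, tz], yaw, jaw], ...]. A call has 1 to 12 rows; each row shifts and turns the commanded pose from where the row before left it, along the tool's axes as they then stand; what a row does not reach is not made up. A row lasts 1/12 s, in which the tool goes at most 41.7 mm and 7.16 degrees, less where a joint would pass 70% of its speed; a pose out of reach is approached as far as the arm can. A call with a gripper value outside its range is refused whole. The fingers move at their own pace and stop on an object; "newtons" is the grip in N (left out, the last holds). Time passes only in rows, so rows that do not move let the fingers close. It gives the time, the measured TCP pose, the force, the opening and the grip force at its end, in the units of the state.
- robot.get_state(): the state, without advancing time (a new reading comes with each control period).
- viewer.camera(name): name is "scene" or "side" or "wrist"; returns a dict with "color" (420x560x3 uint8, blue, green, red), "camera_matrix" (3x3 intrinsics, pixels), "origin" and "orientation" of the camera in the world. Camera axes: x right, y down, z forward; pixel columns grow to the right and rows downward; lengths in m; the calibration is good to about 2 mm. A picture is of the moment at which its call begins. There is no depth.
- robot.job_done(): hands the job in; it is judged then, once.
The state is a dict: "time": time; "qpos": joint angles; "qvel": joint speeds; "joint_efforts": joint torques, N m; "ee_pos": TCP position; "orientation": TCP orientation; "force": force on the tool from outside, world axes, zero at the start; "ft_torque": the same for the moment, N m; "grip_width": finger opening in m; "grip_force": force on a finger pad.
Only numpy, scipy, OpenCV 4.12 (cv2) and the standard library are available. Lean on these libraries where they do the work, as an engineer would, in place of code of your own. Each camera call takes 0.05 s, during which the arm holds its last target. There are 200 camera calls.

## Working session

There is one attempt and no reset: what is moved stays moved. The work goes in short steps, Python scripts to look and compute and a tool call to move; the robot and the scene stay as the last step left them, time stands still between calls to the robot, and variables do not carry over. Pictures are saved under pics/ and viewed, at most 10 in all, crops included, and the job is handed in when it is done.

Besides the shell and the picture viewer there is one more tool, called after "Call:" by a JSON object that holds its "op" and its "data". servo_tool: Moves the arm, as the interface text tells. Its arguments: {"type":"object","properties":{"series":{"type":"array"},"newtons":{"type":"number"}},"required":["series"]}

```bash
mkdir -p pics; ls; python3 - <<'E'
from bench import robot, viewer
import cv2,pickle
d={n:viewer.camera(n) for n in("scene","side")}
pickle.dump(d,open('v0.pkl','wb'))
for n in d: cv2.imwrite(f'pics/{n}0.png',d[n]['color']); print(n,d[n]['camera_matrix'],d[n]['origin'],d[n]['orientation'])
print(robot.get_state())
E
```

```text
pics
scene [[481.02060161   0.         269.77409848]
 [  0.         481.02060161 207.42417216]
 [  0.           0.           1.        ]] [1.42180845 0.11899306 0.67297942] [-1.44620242 -1.84012291  1.01789321]
side [[436.35006677   0.         283.99228418]
 [  0.         436.35006677 206.76867181]
 [  0.           0.           1.        ]] [ 0.01094856 -0.61255104  0.80365764] [-2.18836315  0.91994436 -0.39972704]
{'time': 0.1, 'qpos': array([-3.32873920e-02,  3.79349819e-01,  1.73475346e+00,  2.49271648e-05,
        1.02851534e+00, -3.33110234e-02]), 'qvel': array([-0.00031029, -0.00357673, -0.00188272, -0.00142552, -0.00082958,
       -0.00104976]), 'joint_efforts': array([ 8.27948297e-04, -7.65040755e+01, -4.35293305e+01,  6.52666739e-02,
        3.98717879e-02, -7.94045559e-05]), 'ee_pos': array([6.99621064e-01, 2.14902114e-05, 2.13342867e-01]), 'orientation': array([-2.22088931e+00, -2.22091320e+00,  1.07624200e-03]), 'force': array([ 0.39394001, -0.49761745,  0.2500476 ]), 'ft_torque': array([-0.00425705, -0.03810619,  0.00849013]), 'grip_force': 0.0, 'grip_width': 0.09124227766798532}
```

View pics/scene0.png

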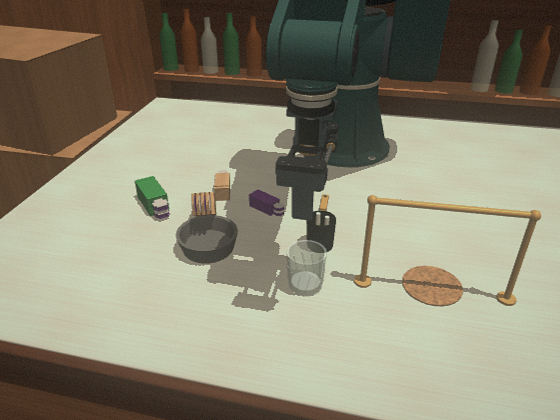

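View pics/side0.png

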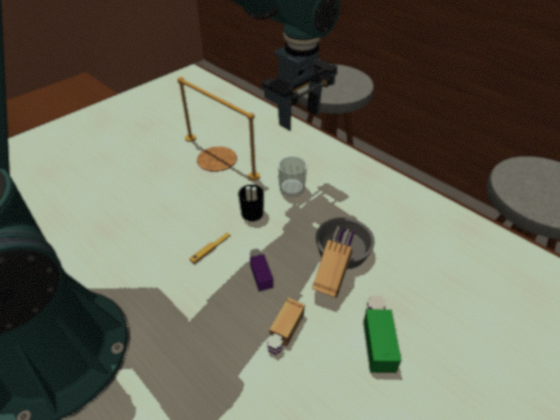

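Both views show the same layout. The beech stand is propped on the ashtray, in the side view with its body at about (333,268) and flights at (343,238). The mat and rail are at about (217,158) there, and at (432,285) in the scene view. The moves allow no tilt, so I'll have to pivot the stand upright on its foot edge and then regrip it. Next I'm enlarging crops to measure.

```bash
cat > h.py <<'E'
import numpy as np, cv2, pickle
from scipy.spatial.transform import Rotation as R
from scipy.optimize import least_squares
def ray(c,uv):
    d=np.linalg.inv(c['camera_matrix'])@np.array([*uv,1.]); return R.from_rotvec(c['orientation']).as_matrix()@d
def onz(c,uv,z):
    d=ray(c,uv); o=np.asarray(c['origin']); return o+d*(z-o[2])/d[2]
def proj(c,P):
    p=(np.atleast_2d(P)-c['origin'])@R.from_rotvec(c['orientation']).as_matrix(); q=p@np.asarray(c['camera_matrix']).T; return q[:,:2]/q[:,2:]
def tri(c1,u1,c2,u2):
    A=[];b=[]
    for c,u in((c1,u1),(c2,u2)):
        d=ray(c,u);d/=np.linalg.norm(d);M=np.eye(3)-np.outer(d,d);A.append(M);b.append(M@c['origin'])
    return np.linalg.lstsq(np.vstack(A),np.hstack(b),rcond=None)[0]
E
python3 - <<'E'
from h import *
d=pickle.load(open('v0.pkl','rb')); S,D=d['scene'],d['side']
for n,c,box in(('scene',S,(395,255,475,315)),('side',D,(185,140,245,178))):
    x0,y0,x1,y1=box; h=cv2.cvtColor(c['color'],cv2.COLOR_BGR2HSV)[y0:y1,x0:x1]
    m=((h[...,0]<20)&(h[...,1]>80)).astype(np.uint8)
    k=max(cv2.findContours(m,0,1)[0],key=cv2.contourArea); e=cv2.fitEllipse(cv2.convexHull(k)); uv=np.array(e[0])+[x0,y0]
    print(n,'mat',uv,e[1],onz(c,uv,.004))
# rail balls (z 0.2), feet
for a,b in(((372,200),(182,80.5)),((535.5,215),(251.5,116))): print('ball',tri(S,a,D,b), onz(S,a,.2),onz(D,b,.2))
for a in((363,282),(508,298)): print('foot',onz(S,a,.003))
A=cv2.resize(D['color'][205:325,295:395],None,fx=5,fy=5,interpolation=cv2.INTER_CUBIC)
B=cv2.resize(S['color'][165:265,170:250],None,fx=3.75,fy=3.75,interpolation=cv2.INTER_CUBIC)
o=np.zeros((600,800,3),np.uint8);o[:,:500]=A;o[:375,500:]=B;cv2.imwrite('pics/crop0.png',o)
E
```

```text
scene mat [432.22063828 285.27856827] (37.336097717285156, 61.493473052978516) [0.62409053 0.25213941 0.004     ]
side mat [216.44594765 158.53887939] (24.304128646850586, 39.557430267333984) [0.61570313 0.24897335 0.004     ]
ball [0.5671884  0.17031626 0.23642619] [0.64108136 0.1124234  0.2       ] [0.62867988 0.38679364 0.2       ]
ball [0.72259681 0.29462052 0.17698209] [0.62791138 0.39416511 0.2       ] [0.64210193 0.1111114  0.2       ]
foot [0.64513036 0.11408496 0.003     ]
foot [0.62726931 0.39598975 0.003     ]
```

View pics/crop0.png

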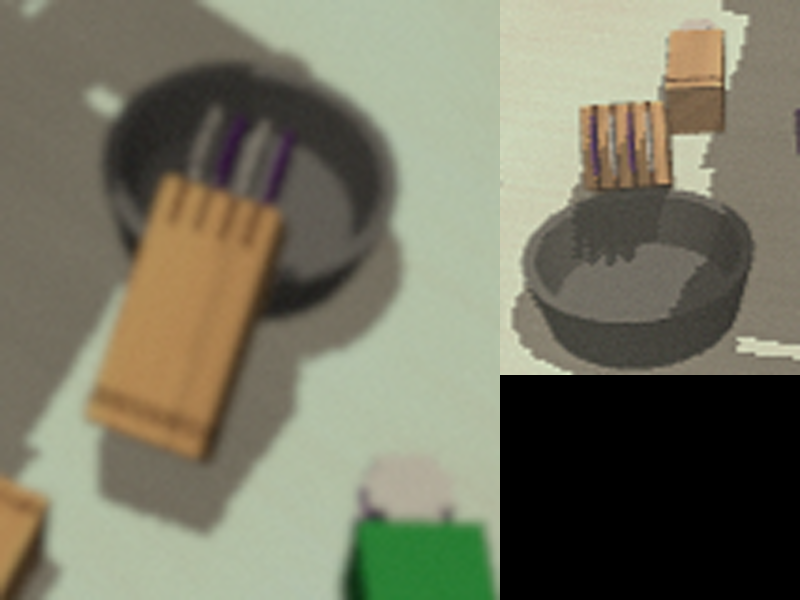

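The side crop shows the stand's upper face, with corners at crop pixels (168,175), (285,205), (92,412) and (208,458). The scene crop shows its slotted end face, and the lower end rests clear on the bar. I'm fitting the pose to these corners.

```bash
python3 - <<'E'
from h import *
d=pickle.load(open('v0.pkl','rb')); S,D=d['scene'],d['side']
a=.026
sd=[((168,175),(-a,a,.11)),((285,205),(-a,-a,.11)),((92,412),(-a,a,0)),((208,459),(-a,-a,0))]
sc=[((580,108),(-a,-a,.11)),((665,101),(-a,a,.11)),((588,189),(a,-a,.11)),((672,185),(a,a,.11))]
us=np.array([(295+u/5,205+v/5) for (u,v),_ in sd]); uc=np.array([(170+(u-500)/3.75,165+v/3.75) for (u,v),_ in sc])
def pts(p,L):
    x,y,z,ps,e=p; c,s=np.cos(ps),np.sin(ps); Z=np.array([c*np.cos(e),s*np.cos(e),np.sin(e)]);Y=np.array([-s,c,0]);X=np.cross(Y,Z)
    return np.array([x,y,z])+np.array([q for _,q in L])@np.array([X,Y,Z])
f=lambda p:np.r_[(proj(D,pts(p,sd))-us).ravel(),(proj(S,pts(p,sc))-uc).ravel()]
r=least_squares(f,[.6,-.2,.02,0,.6]); p=r.x
print(p,np.degrees(p[3:]),'z expect',a*np.cos(p[4])); print(r.fun.round(1))
for s_ in (.098,.10): print('grasp axis pt',s_,pts(p,[(0,(0,0,s_))]))
# ashtray rim centre, scene & side ellipse guesses
print('rim scene',onz(S,(207.5,233),.045),'side',onz(D,(344.5,243),.045))
from bench import viewer
w=viewer.camera('wrist'); cv2.imwrite('pics/w0.png',w['color']); print('wrist',w['origin'])
E
```

```text
[ 0.48091125 -0.29378909  0.00929748  0.38364747  0.76146403] [21.98138097 43.62867516] z expect 0.018819492452185917
[-0.9 -0.9 -0.9  0.2  0.   0.9  0.  -0.7 -0.4  0.  -0.3  0.1 -0.8  0.6
 -0.3 -0.3]
grasp axis pt 0.098 [[ 0.54668968 -0.26723774  0.07691571]]
grasp axis pt 0.1 [[ 0.5480321  -0.26669588  0.07829567]]
rim scene [ 0.60842955 -0.23726393  0.045     ] side [ 0.58999749 -0.25116964  0.045     ]
wrist [0.69944688 0.07048076 0.38364295]
```

```bash
python3 - <<'E'
from h import *
d=pickle.load(open('v0.pkl','rb')); S,D=d['scene'],d['side']
a=.026
sd=[((168,175),(-a,a,.11)),((285,205),(-a,-a,.11)),((92,412),(-a,a,0)),((208,459),(-a,-a,0))]
sc=[((580,108),(-a,-a,.11)),((665,101),(-a,a,.11)),((588,189),(a,-a,.11)),((672,185),(a,a,.11))]
us=np.array([(295+u/5,205+v/5) for (u,v),_ in sd]); uc=np.array([(170+(u-500)/3.75,165+v/3.75) for (u,v),_ in sc])
def pts(p,L):
    x,y,z,ps,e=p; c,s=np.cos(ps),np.sin(ps); Z=np.array([c*np.cos(e),s*np.cos(e),np.sin(e)]);Y=np.array([-s,c,0]);X=np.cross(Y,Z)
    return np.array([x,y,z])+np.array([q for _,q in L])@np.array([X,Y,Z])
for ee in (None,np.radians(35)):
    g=lambda q:(q[0],q[1],a*np.cos(q[3] if ee is None else ee),q[2],q[3] if ee is None else ee)
    # calibration shifts of each camera as weak extra unknowns (2 px/sigma)
    f=lambda q:np.r_[(proj(D,pts(g(q),sd))-us+q[4:6]).ravel(),(proj(S,pts(g(q),sc))-uc+q[6:8]).ravel(),q[4:8]/2]
    r=least_squares(f,[.6,-.2,0,.6,0,0,0,0]); p=g(r.x)
    print(np.round(p,4),np.degrees(p[3:]).round(1),'px shift',r.x[4:].round(1),'rms',np.sqrt(np.mean(r.fun[:16]**2)).round(2),'grasp98',pts(p,[(0,(0,0,.098))]).round(4))
E
```

```text
[ 0.4673 -0.2999  0.0217  0.3836  0.5824] [22.  33.4] px shift [ 0.7  0.2  0.6 -0.5] rms 0.43 grasp98 [[ 0.5432 -0.2692  0.0756]]
[ 0.4693 -0.2988  0.0213  0.3805  0.6109] [21.8 35. ] px shift [0.6 0.6 0.7 0.1] rms 0.44 grasp98 [[ 0.5438 -0.269   0.0775]]
```

View pics/w0.png

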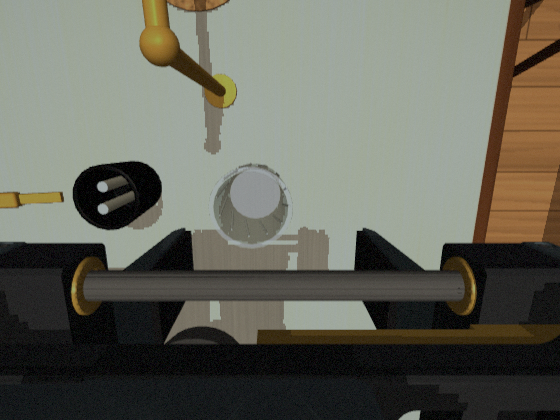

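The constrained fit puts the stand's foot centre at about (0.469,-0.299), yaw 21.8°, 35° up, with the grip point at (0.544,-0.269,0.0775). The wrist view shows the chalk cup at (118,195), the tumbler at (253,205) and a rail ball at (160,45). The wrist camera sits on the tool's +x side, so I'll turn +x towards the robot.

Call:
{"op": "servo_tool", "data": {"series": [[[-2.99,-1.73,0],0,9.12],[[-2.99,-1.73,0],0,9.12],[[-2.99,-1.73,0],0,9.12],[[-2.99,-1.73,0],0,9.12],[[-2.99,-1.73,0],0,9.12],[[-2.99,-1.73,0],0,9.12],[[-2.99,-1.73,0],0,9.12],[[-2.99,-1.73,0],0,9.12],[[-2.99,-1.73,0],0,9.12],[[0,0,0],-7,9.12],[[0,0,0],-7,9.12],[[0,0,0],-7,9.12]], "newtons": 5}}

```text
time: 1.15
ee_pos: [0.5438, -0.2697, 0.2138]
orientation: [-1.773, -2.593, 0.0]
force: [-0.0, -0.6, 1.4]
grip_width: 0.0911
grip_force: 0.0
```

Call:
{"op": "servo_tool", "data": {"series": [[[0,0,0],-7,9.12],[[0,0,0],-7,9.12],[[0,0,0],-7,9.12],[[0,0,0],-7,9.12],[[0,0,0],-7,9.12],[[0,0,0],-7,9.12],[[0,0,0],-7,9.12],[[0,0,0],-7,9.12],[[0,0,0],-7,9.12],[[0,0,0],-7,9.12],[[0,0,0],-7,9.12],[[0,0,0],-7,9.12]]}}

```text
time: 2.15
ee_pos: [0.5442, -0.269, 0.2137]
orientation: [0.42, -3.113, -0.0]
force: [-0.3, -0.1, -0.3]
grip_width: 0.0912
grip_force: 0.0
```

Call:
{"op": "servo_tool", "data": {"series": [[[0,0,0],-7,9.12],[[0,0,3],0,9.12],[[0,0,3],0,9.12],[[0,0,0],0,9.12],[[0,0,0],0,9.12]]}}

```text
time: 2.57
ee_pos: [0.5434, -0.2686, 0.1531]
orientation: [0.599, -3.081, -0.003]
force: [0.6, -0.4, 0.6]
grip_width: 0.0916
grip_force: 0.0
```

```bash
python3 - <<'E'
from h import *
from bench import robot, viewer
c=viewer.camera('wrist'); s=robot.get_state()
Rt=R.from_rotvec(s['orientation']).as_matrix(); print(s['time'],s['ee_pos'],Rt.round(3).tolist(),s['qpos'].round(2))
pickle.dump(c,open('w1.pkl','wb')); im=c['color'].copy(); cv2.imwrite('pics/w1.png',im)
a=.026;ps,e=.3805,.6109;cs,sn=np.cos(ps),np.sin(ps);Z=np.array([cs*np.cos(e),sn*np.cos(e),np.sin(e)]);Y=np.array([-sn,cs,0]);X=np.cross(Y,Z)
L=np.array([(-a,a,.11),(-a,-a,.11),(-a,a,0),(-a,-a,0),(0,0,.146)])
print(proj(c,np.array([.4693,-.2988,.0213])+L@np.array([X,Y,Z])).round(0))
E
```

```text
2.6167 [ 0.54442383 -0.26914751  0.15453474] [[-0.927, -0.375, -0.001], [-0.375, 0.927, 0.0], [0.0, 0.0, -1.0]] [-0.5   0.31  1.95 -0.    0.88 -2.45]
[[308. 225.]
 [234. 225.]
 [303.  99.]
 [240.  98.]
 [271. 283.]]
```

View pics/w1.png

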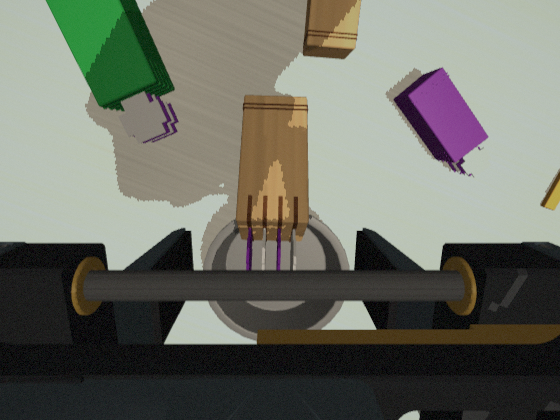

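The wrist view matches the fit: foot edge at (245,97) to (308,97), top edge near (237,225) to (309,226), with the stand centred between the fingers at about column 273. Going down and closing gently.

Call:
{"op": "servo_tool", "data": {"series": [[[0,0,3],0,9.12],[[0,0,3],0,9.12],[[0,0,2.4],0,9.12],[[0,0,1.1],0,9.12],[[0,0,0],0,9.12],[[0,0,0],0,6.5],[[0,0,0],0,6.5],[[0,0,0],0,5.6],[[0,0,0],0,4.6],[[0,0,0],0,4.6],[[0,0,0],0,4.6],[[0,0,0],0,4.6]], "newtons": 6}}

```text
time: 3.62
ee_pos: [0.5445, -0.2692, 0.0593]
orientation: [-0.599, 3.083, -0.0]
force: [0.7, 0.4, 3.5]
grip_width: 0.0525
grip_force: 5.9
```

Call:
{"op": "servo_tool", "data": {"series": [[[0.35,0,-0.27],0,4.6],[[0.35,0,-0.27],0,4.6],[[0.38,0,-0.24],0,4.6],[[0.38,0,-0.23],0,4.6],[[0.39,0,-0.21],0,4.6],[[0.39,0,-0.2],0,4.6],[[0.41,0,-0.17],0,4.6],[[0.41,0,-0.16],0,4.6],[[0,0,0],0,4.6]]}}

```text
time: 4.37
ee_pos: [0.5153, -0.2809, 0.0767]
orientation: [0.599, -3.084, 0.0]
force: [0.4, 0.4, -3.2]
grip_width: 0.0519
grip_force: 6.0
```

```bash
python3 - <<'E'
from h import *
from bench import robot, viewer
d=viewer.camera('side'); s=viewer.camera('scene'); st=robot.get_state(); print(st['ee_pos'],st['force'],st['grip_width'],st['grip_force'])
pickle.dump((d,s),open('v2.pkl','wb'))
o=np.hstack([cv2.resize(d['color'][150:350,250:450],(400,400)),cv2.resize(s['color'][110:310,120:320],(400,400))]); cv2.imwrite('pics/a2.png',o)
E
```

```text
[ 0.51586935 -0.28068619  0.07652734] [ 0.8907619   0.57001263 -2.96973587] 0.05196599260748837 5.999936610460281
```

View pics/a2.png

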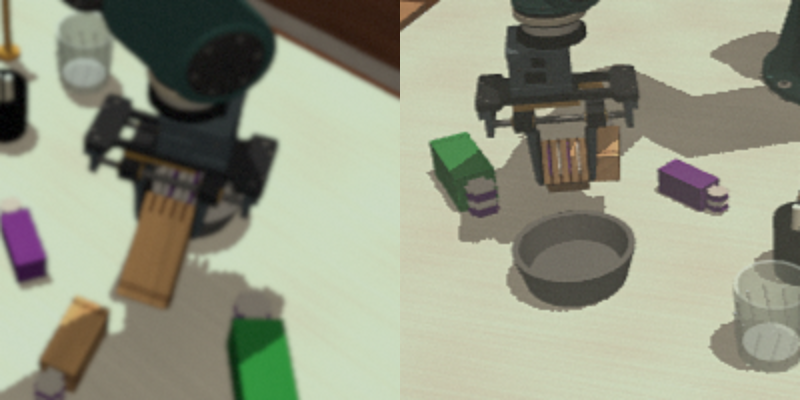

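The stand followed the tool without pivoting. In the side crop its foot corner at (118,295) is lifted and the tilt hasn't changed, and the wrist carries about 3 N. I'll come close to the bar again and ease the grip so that it can swing.

Call:
{"op": "servo_tool", "data": {"series": [[[0,0,0.5],0,4.6],[[0,0,0.5],0,4.6],[[0,0,0],0,4.6]], "newtons": 4.5}}

```text
time: 4.72
ee_pos: [0.5154, -0.2801, 0.0651]
orientation: [0.599, -3.083, -0.002]
force: [0.7, 0.3, -3.0]
grip_width: 0.052
grip_force: 4.5
```

Call:
{"op": "servo_tool", "data": {"series": [[[0,0,0],0,4.6],[[0,0,0],0,4.6],[[0,0,0],0,4.6],[[0,0,0],0,4.6]], "newtons": 3}}

```text
time: 5.05
ee_pos: [0.516, -0.2806, 0.0666]
orientation: [-0.599, 3.084, -0.0]
force: [-0.6, 0.3, -2.6]
grip_width: 0.052
grip_force: 3.0
```

```bash
python3 - <<'E'
from h import *
from bench import robot, viewer
d=viewer.camera('side'); s=viewer.camera('wrist'); st=robot.get_state(); print(st['ee_pos'],st['force'],st['grip_width'],st['grip_force'])
pickle.dump((d,s),open('v3.pkl','wb'))
o=np.hstack([cv2.resize(d['color'][180:310,270:400],(400,400),interpolation=2),cv2.resize(s['color'][0:400,80:480],(400,400))]); cv2.imwrite('pics/a3.png',o)
E
```

```text
[ 0.51603036 -0.28061831  0.0665613 ] [-0.06814902 -0.21271319 -1.17004952] 0.051828190485800084 2.9999538883566856
```

View pics/a3.png

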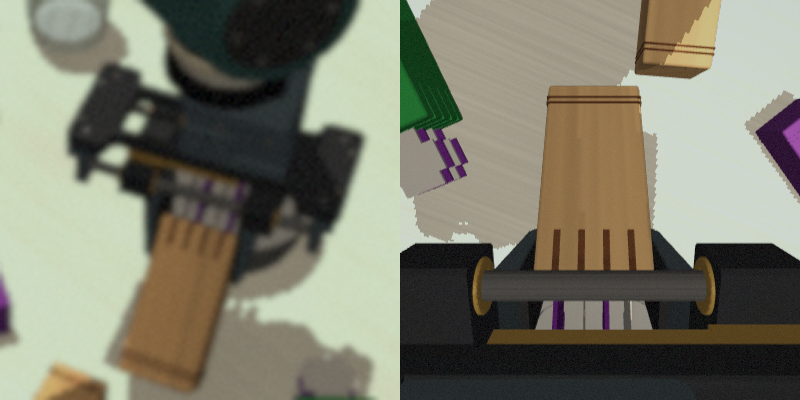

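```bash
python3 - <<'E'
from h import *
_,c=pickle.load(open('v3.pkl','rb')); f=c['camera_matrix'][0][0]; print(f,c['camera_matrix'][1][2],c['origin'])
G=np.array([.516,-.2806,.0666+.019]); ud=np.array([.9288,.3705,0]); yd=np.array([-.3705,.9288,0])
for nm,w,row in(('foot edge',92,87),):
    dep=f*.052/w; v=(row-c['camera_matrix'][1][2])/f*dep
    print(nm,'depth',dep)
# predicted foot upper edge pixels for tilt e about grip (98 along)
for e in np.radians([30,35,40,45,50,55,60,65,70]):
    Z=ud*np.cos(e)+[0,0,np.sin(e)];X=ud*np.sin(e)-[0,0,np.cos(e)]
    F=G-.098*Z; P=[F-.026*X+s*.026*yd for s in(1,-1)]; q=proj(c,P)
    E=F+.026*X; print(np.degrees(e).round(),q.round(0).tolist(),'edge z',E[2].round(4))
E
```

```text
323.51403092296897 213.04663510034106 [ 0.45154166 -0.30512827  0.23683077]
foot edge depth 0.18285575660863462
30.0 [[323.0, 73.0], [221.0, 72.0]] edge z 0.0141
35.0 [[320.0, 81.0], [224.0, 80.0]] edge z 0.0081
40.0 [[318.0, 89.0], [226.0, 89.0]] edge z 0.0027
45.0 [[316.0, 98.0], [228.0, 98.0]] edge z -0.0021
50.0 [[314.0, 108.0], [230.0, 107.0]] edge z -0.0062
55.0 [[313.0, 117.0], [232.0, 117.0]] edge z -0.0096
60.0 [[311.0, 127.0], [233.0, 127.0]] edge z -0.0123
65.0 [[310.0, 137.0], [234.0, 137.0]] edge z -0.0142
70.0 [[309.0, 147.0], [236.0, 147.0]] edge z -0.0154
```

Fitting the wrist view (foot edge at row 87) gives about 40° now, with the edge just on the bar, so it does turn a little at a weak grip. I'll lift with 3 N and read the tilt numerically.

Call:
{"op": "servo_tool", "data": {"series": [[[0.5,0,-0.7],0,4.6],[[0.5,0,-0.7],0,4.6],[[0.5,0,-0.6],0,4.6],[[0,0,0],0,4.6],[[0,0,0],0,4.6],[[0,0,0],0,4.6]]}}

```text
time: 5.65
ee_pos: [0.5026, -0.2866, 0.0872]
orientation: [-0.599, 3.083, -0.002]
force: [1.2, 1.0, 4.0]
grip_width: 0.0523
grip_force: 3.0
```

```bash
cat > tilt.py <<'E'
from h import *
from bench import robot, viewer
def look(along=.098,off=0.):
    c=viewer.camera('wrist'); st=robot.get_state(); h=cv2.cvtColor(c['color'],cv2.COLOR_BGR2HSV)
    m=(h[...,1]>70)&(h[...,0]<25); col=m[:240,262:285].mean(1)>.6
    row=next((i for i in range(235) if col[i:i+6].all()),-1)
    wid=np.flatnonzero(m[row+4,200:345]); wid=(wid[0]+200,wid[-1]+200) if len(wid) else None
    Rt=R.from_rotvec(st['orientation']).as_matrix(); ud=-Rt[:,0]; G=st['ee_pos']-Rt[:,2]*.019
    best=[]
    for e in np.radians(np.arange(20,100,.5)):
        Z=ud*np.cos(e)+[0,0,np.sin(e)];X=ud*np.sin(e)-[0,0,np.cos(e)]
        F=G-along*Z-off*X; best.append((abs(proj(c,F-.026*X)[0,1]-row),np.degrees(e),(F+.026*X)[2]))
    b=min(best); print('t',round(st['time'],2),'tcp',st['ee_pos'].round(4),'F',st['force'].round(1),'w',round(st['grip_width'],4),'row',row,wid,'tilt',b[1],'edge z',b[2].round(4),'err',b[0].round(1))
    return c
if __name__=='__main__': look()
E
python3 tilt.py
```

```text
t 5.7 tcp [ 0.5026 -0.2865  0.0869] F [0.4 0.6 5.2] w 0.0521 row 134 (np.int64(236), np.int64(312)) tilt 63.50000000000001 edge z 0.0066 err 0.3
```

Call:
{"op": "servo_tool", "data": {"series": [[[0,0,0],0,4.6],[[0,0,0],0,4.6],[[0,0,0],0,4.6]]}}

```text
time: 5.95
ee_pos: [0.5023, -0.2863, 0.0865]
orientation: [-0.6, 3.084, -0.001]
force: [1.0, -0.7, 5.2]
grip_width: 0.0521
grip_force: 3.0
```

```bash
python3 - <<'E'
from tilt import *
c=look(); d=viewer.camera('side'); s=viewer.camera('scene'); pickle.dump((c,d,s),open('v4.pkl','wb'))
o=np.hstack([cv2.resize(d['color'][180:310,260:390],(400,400),interpolation=2),cv2.resize(s['color'][110:210,160:260],(400,400),interpolation=2)]); cv2.imwrite('pics/a4.png',o)
E
```

```text
t 6.0 tcp [ 0.5023 -0.2863  0.0864] F [ 0.7 -0.7  3.3] w 0.052 row 134 (np.int64(236), np.int64(311)) tilt 63.50000000000001 edge z 0.0061 err 0.4
```

View pics/a4.png

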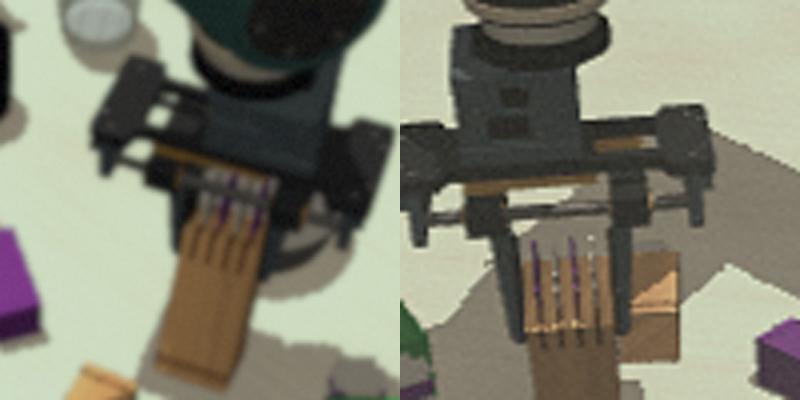

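The stand now leans at about 63° with its foot edge on the bar. In the scene crop the flight tips (row 238) are clear of the gripper body, whose rod is at row 205. Continuing the arc.

Call:
{"op": "servo_tool", "data": {"series": [[[0.4,0,-0.05],0,4.6],[[0.4,0,-0.05],0,4.6],[[0.4,0,-0.03],0,4.6],[[0.4,0,0],0,4.6],[[0.4,0,0],0,4.6],[[0.4,0,0],0,4.6],[[0,0,0],0,4.6],[[0,0,0],0,4.6]]}}

```text
time: 6.77
ee_pos: [0.4793, -0.2952, 0.0876]
orientation: [0.599, -3.083, -0.001]
force: [-0.4, -1.2, 1.2]
grip_width: 0.0525
grip_force: 3.0
```

```bash
python3 tilt.py
```

```text
t 6.82 tcp [ 0.4795 -0.2952  0.0876] F [-0.3 -2.1  1.1] w 0.0522 row 162 (np.int64(237), np.int64(309)) tilt 77.5 edge z 0.0053 err 0.2
```

Call:
{"op": "servo_tool", "data": {"series": [[[0.4,0,0],0,4.6],[[0.4,0,0.05],0,4.6],[[0.4,0,0.08],0,4.6],[[0.4,0,0.1],0,4.6],[[0.4,0,0.12],0,4.6],[[0.1,0,0.1],0,4.6],[[0,0,0],0,4.6],[[0,0,0],0,4.6]]}}

```text
time: 7.48
ee_pos: [0.4601, -0.303, 0.083]
orientation: [0.599, -3.083, -0.0]
force: [0.6, -1.2, -1.0]
grip_width: 0.0517
grip_force: 3.0
```

```bash
python3 tilt.py
```

```text
t 7.53 tcp [ 0.4601 -0.3029  0.083 ] F [-1.9 -0.8 -2.3] w 0.052 row 186 (np.int64(239), np.int64(308)) tilt 89.0 edge z 0.0036 err 0.3
```

The stand is upright to within a degree. I'll let go so that it settles, then back off and regrip it off-centre towards the robot, for clearance under the rail.

Call:
{"op": "servo_tool", "data": {"series": [[[0,0,0],0,5.6],[[0,0,0],0,6.5],[[0,0,0],0,7.5],[[0,0,0],0,7.5],[[0,0,0],0,7.5],[[0,0,0],0,7.5]]}}

```text
time: 8.03
ee_pos: [0.4603, -0.303, 0.0832]
orientation: [0.6, -3.084, -0.0]
force: [-0.7, 0.0, 0.0]
grip_width: 0.0748
grip_force: 0.0
```

```bash
python3 - <<'E'
from tilt import *
c=look(); st=robot.get_state(); Rt=R.from_rotvec(st['orientation']).as_matrix()
h=cv2.cvtColor(c['color'],cv2.COLOR_BGR2HSV); m=(h[...,1]>70)&(h[...,0]<25)
row=next(i for i in range(235) if m[i:i+6,262:285].mean()>.6)
for z in(0,):
    P=onz(c,(273.5,row),z); v=Rt.T@(P-st['ee_pos']); print('row',row,'foot near edge',P,'tool frame mm',(v*1000).round(1),'stand centre tool x',v[0]*1000-26)
d=viewer.camera('side'); pickle.dump((c,d),open('v5.pkl','wb'))
o=np.hstack([cv2.resize(d['color'][160:290,240:370],(400,400),interpolation=2),cv2.resize(c['color'][0:400,80:480],(400,400))]); cv2.imwrite('pics/a5.png',o)
E
```

```text
t 8.08 tcp [ 0.4603 -0.303   0.0832] F [ 0.7 -0.1  0.1] w 0.0752 row 186 (np.int64(239), np.int64(308)) tilt 89.0 edge z 0.0038 err 0.5
row 184 foot near edge [ 0.43373462 -0.3124351   0.        ] tool frame mm [28.2  1.2 83.2] stand centre tool x 2.1581616168635342
```

View pics/a5.png

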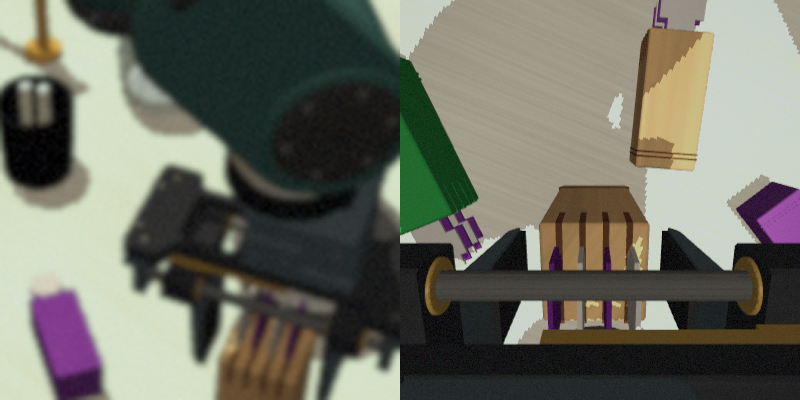

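The wrist crop shows the stand standing free and upright, foot edge at row 186, body centred between the fingers, with the other beech block well to the side. Its centre is about 1.5 mm from the tool axis, so I'm shifting 1.85 cm towards the robot and regripping at 18 N.

Call:
{"op": "servo_tool", "data": {"series": [[[0.6,0,0.1],0,7.5],[[0.6,0,0.1],0,7.5],[[0.65,0,0.2],0,7.5],[[0,0,0],0,7.5],[[0,0,0],0,6],[[0,0,0],0,5.5],[[0,0,0],0,4.6],[[0,0,0],0,4.6],[[0,0,0],0,4.6],[[0,0,0],0,4.6]], "newtons": 18}}

```text
time: 8.97
ee_pos: [0.4433, -0.31, 0.0793]
orientation: [-0.6, 3.084, -0.0]
force: [0.6, -0.9, 0.3]
grip_width: 0.0519
grip_force: 18.0
```

Call:
{"op": "servo_tool", "data": {"series": [[[0,0,-0.5],0,4.6],[[0,0,-1],0,4.6],[[0,0,-2],0,4.6],[[0,0,-2],0,4.6],[[0,0,-2],0,4.6],[[0,0,-2],0,4.6],[[0,0,-1.5],0,4.6],[[0,0,-0.5],6.4,4.6],[[0,0,0],6.4,4.6],[[0,0,0],6.5,4.6],[[0,0,0],0,4.6]]}}

```text
time: 9.88
ee_pos: [0.4431, -0.3099, 0.1951]
orientation: [-0.066, 3.14, -0.001]
force: [0.8, -0.5, -2.9]
grip_width: 0.0521
grip_force: 18.0
```

```bash
python3 - <<'E'
from tilt import *
look(off=-.017); s=robot.get_state(); print(s['grip_force'],R.from_rotvec(s['orientation']).as_matrix().round(3).tolist())
E
```

```text
t 9.93 tcp [ 0.4431 -0.3099  0.1949] F [-0.9  0.7 -2.8] w 0.052 row 79 (np.int64(268), np.int64(311)) tilt 20.5 edge z 0.1393 err 0.2
17.995399832725525 [[-0.999, -0.049, 0.0], [-0.049, 0.999, -0.0], [-0.0, -0.0, -1.0]]
```

Call:
{"op": "servo_tool", "data": {"series": [[[-0.2,1.1,0],0,4.6],[[-0.4,2.2,0],0,4.6],[[-0.45,2.4,0],0,4.6],[[-0.45,2.4,0],0,4.6],[[-0.45,2.4,0],0,4.6],[[-0.45,2.4,0],0,4.6],[[-0.45,2.4,0],0,4.6],[[-0.45,2.4,0],0,4.6],[[-0.45,2.4,0],0,4.6],[[-0.45,2.4,0],0,4.6],[[-0.45,2.4,0],0,4.6],[[-0.45,2.4,0],0,4.6]]}}

```text
time: 10.93
ee_pos: [0.4808, -0.0331, 0.1944]
orientation: [0.08, -3.14, -0.0]
force: [-0.1, -0.6, -2.0]
grip_width: 0.0518
grip_force: 18.0
```

Call:
{"op": "servo_tool", "data": {"series": [[[-0.45,2.4,0],0,4.6],[[-0.45,2.4,0],0,4.6],[[-0.45,2.4,0],0,4.6],[[-0.45,2.4,0],0,4.6],[[-0.45,2.4,0],0,4.6],[[-0.45,2.4,0],0,4.6],[[-0.45,2.4,0],0,4.6],[[-0.45,2.4,0],0,4.6],[[-0.45,2.4,0],0,4.6],[[-0.45,2.4,0],0,4.6],[[-0.45,2.4,0],0,4.6],[[-0.3,1.5,0],0,4.6]]}}

```text
time: 11.93
ee_pos: [0.5201, 0.2486, 0.1944]
orientation: [0.081, -3.14, -0.0]
force: [0.4, 0.2, -2.9]
grip_width: 0.0526
grip_force: 18.0
```

```bash
python3 - <<'E'
from tilt import *
c=look(off=-.017); s=robot.get_state(); Rt=R.from_rotvec(s['orientation']).as_matrix()
M=np.array([.620,.2505,0]); xm=np.array([.999,.0465,0]); print('tool in mat x,y', (s['ee_pos']-M)@xm, (s['ee_pos']-M)@np.array([-.0465,.999,0]),Rt.round(3).tolist())
pickle.dump(c,open('w6.pkl','wb'))
d=viewer.camera('side'); v=viewer.camera('scene'); pickle.dump((c,d,v),open('v6.pkl','wb'))
o=np.zeros((600,800,3),np.uint8);o[:420,:560]=c['color'];o[400:,:300]=d['color'][50:250,110:410];o[360:,440:]=v['color'][80:320,200:560];cv2.imwrite('pics/a6.png',o)
E
```

```text
t 11.98 tcp [0.5206 0.2499 0.1945] F [-1.3  0.2 -3.1] w 0.0518 row 210 (np.int64(239), np.int64(308)) tilt 90.0 edge z 0.1155 err 0.1
tool in mat x,y -0.09929422693427722 0.00401228390793684 [[-0.999, -0.051, 0.0], [-0.051, 0.999, 0.001], [-0.0, 0.001, -1.0]]
```

View pics/a6.png

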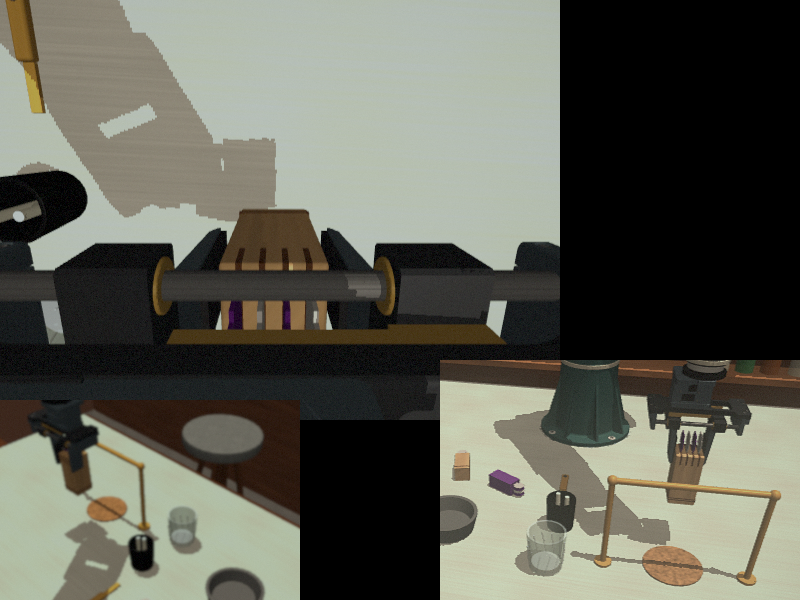

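The wrist view shows the stand vertical in the grip (foot edge at row 210). The scene crop shows it in front of the rail and mat, clear of the cup and tumbler. The tool is 4 mm off along the rail, so I'm correcting that, lowering short of the rail and then sliding in.

Call:
{"op": "servo_tool", "data": {"series": [[[0,-0.4,1],0,4.6],[[0,0,2],0,4.6],[[0,0,2],0,4.6],[[0,0,2],0,4.6],[[0,0,2],0,4.6],[[0,0,1],0,4.6],[[0,0,0.3],0,4.6],[[0,0,0],0,4.6],[[0,0,0],0,4.6]]}}

```text
time: 12.83
ee_pos: [0.5212, 0.2421, 0.0919]
orientation: [-0.074, 3.14, 0.0]
force: [0.3, -0.8, -2.9]
grip_width: 0.0519
grip_force: 18.0
```

Call:
{"op": "servo_tool", "data": {"series": [[[-0.5,0,0],0,4.6],[[-0.9,0,0],0,4.6],[[-0.9,0,0],0,4.6],[[-0.9,0,0],0,4.6],[[-0.9,0,0],0,4.6],[[-0.9,0,0],0,4.6],[[-0.7,0,0],0,4.6],[[-0.3,0,0],0,4.6],[[0,0,0],0,4.6],[[0,0,0],0,4.6]]}}

```text
time: 13.67
ee_pos: [0.5805, 0.245, 0.091]
orientation: [0.074, -3.14, 0.0]
force: [-0.5, -0.4, -2.6]
grip_width: 0.0517
grip_force: 18.0
```

```bash
python3 - <<'E'
from tilt import *
c=look(off=-.017); s=robot.get_state()
M=np.array([.620,.2505,0]); xm=np.array([.999,.0465,0]);ym=np.array([-.0465,.999,0]); print('tool in mat x,y', (s['ee_pos']-M)@xm, (s['ee_pos']-M)@ym)
# independent: mat contour seen by wrist & scene cameras, in world, vs circle of 60 mm
for n in('wrist','scene','side'):
    c=viewer.camera(n); h=cv2.cvtColor(c['color'],cv2.COLOR_BGR2HSV)
    T=np.array([M+.06*(np.cos(t)*xm+np.sin(t)*ym)+[0,0,.004] for t in np.linspace(0,6.28,24)]); print(n,'mat proj bbox',proj(c,T).min(0).round(0),proj(c,T).max(0).round(0))
    cv2.imwrite(f'pics/p_{n}.png',c['color']); pickle.dump(c,open(f'p_{n}.pkl','wb'))
E
```

```text
t 13.72 tcp [0.5802 0.245  0.091 ] F [ 0.1  0.2 -2.9] w 0.0519 row 193 (np.int64(252), np.int64(305)) tilt 82.0 edge z 0.007 err 0.2
tool in mat x,y -0.03998760912383444 -0.003621546623738121
wrist mat proj bbox [206. 194.] [347. 325.]
scene mat proj bbox [401. 265.] [462. 305.]
side mat proj bbox [197. 146.] [237. 170.]
```

The mat's near edge reads at row 193 in the wrist view against 194 predicted, so the mat position holds. I'm nudging 3.5 mm along the rail and 2 mm inwards, then lowering slowly.

Call:
{"op": "servo_tool", "data": {"series": [[[-0.2,0.35,0],0,4.6],[[0,0,0.2],0,4.6],[[0,0,0.2],0,4.6],[[0,0,0.1],0,4.6],[[0,0,0.05],0,4.6],[[0,0,0.05],0,4.6],[[0,0,0],0,4.6],[[0,0,0],0,4.6]]}}

```text
time: 14.53
ee_pos: [0.5825, 0.2487, 0.0852]
orientation: [0.074, -3.141, -0.0]
force: [0.5, 0.3, -2.1]
grip_width: 0.0521
grip_force: 18.0
```

Call:
{"op": "servo_tool", "data": {"series": [[[0,0,0.05],0,4.6],[[0,0,0.05],0,4.6],[[0,0,0],0,4.6],[[0,0,0],0,4.6]]}}

```text
time: 14.87
ee_pos: [0.5825, 0.2487, 0.0842]
orientation: [0.074, -3.141, 0.0]
force: [-0.4, -1.2, -2.7]
grip_width: 0.0525
grip_force: 18.0
```

Call:
{"op": "servo_tool", "data": {"series": [[[0,0,0.05],0,4.6],[[0,0,0.05],0,4.6],[[0,0,0],0,4.6],[[0,0,0],0,4.6]]}}

```text
time: 15.2
ee_pos: [0.5826, 0.2488, 0.0833]
orientation: [-0.074, 3.141, 0.0]
force: [-1.0, 0.3, -1.1]
grip_width: 0.0519
grip_force: 18.0
```

Call:
{"op": "servo_tool", "data": {"series": [[[0,0,0.05],0,4.6],[[0,0,0],0,4.6],[[0,0,0],0,4.6]]}}

```text
time: 15.45
ee_pos: [0.5826, 0.2488, 0.0833]
orientation: [-0.074, 3.141, 0.0]
force: [-2.3, -0.1, 5.4]
grip_width: 0.0516
grip_force: 18.0
```

The stand is on the mat (about 5 N). Opening, then backing out level towards the robot before rising.

Call:
{"op": "servo_tool", "data": {"series": [[[0,0,0],0,5.5],[[0,0,0],0,6.2],[[0,0,0],0,7.5],[[0,0,0],0,7.5],[[0,0,0],0,7.5],[[0,0,0],0,7.5]]}}

```text
time: 15.95
ee_pos: [0.5825, 0.2487, 0.0827]
orientation: [0.074, -3.141, 0.0]
force: [0.2, 0.1, -0.4]
grip_width: 0.075
grip_force: 0.0
```

Call:
{"op": "servo_tool", "data": {"series": [[[0.5,0,0],0,7.5],[[1,0,0],0,7.5],[[1.5,0,0],0,7.5],[[2,0,0],0,7.5],[[2,0,0],0,7.5],[[2,0,0],0,7.5],[[1,0,-2],0,7.5],[[0,0,-3],0,7.5],[[0,0,-3],0,7.5],[[0,0,-3],0,7.5],[[0,0,0],0,7.5],[[0,0,0],0,7.5]]}}

```text
time: 16.95
ee_pos: [0.4827, 0.2443, 0.1941]
orientation: [-0.074, 3.138, 0.002]
force: [-0.1, -0.0, -0.6]
grip_width: 0.0749
grip_force: 0.0
```

```bash
python3 - <<'E'
from h import *
from bench import robot, viewer
st=robot.get_state(); print(st['time'],st['ee_pos'].round(3),st['force'].round(1))
M=np.array([.620,.2505,0]); xm=np.array([.999,.0465,0]);ym=np.array([-.0465,.999,0])
for n in('scene','side'):
    c=viewer.camera(n); h=cv2.cvtColor(c['color'],cv2.COLOR_BGR2HSV); m=((h[...,0]<22)&(h[...,1]>75))
    box=np.array([M-.021*xm+a*xm+b*ym+[0,0,z] for a in(-.026,.026) for b in(-.026,.026) for z in(.004,.114)]); q=proj(c,box)
    hull=cv2.convexHull(q.astype(np.float32)).astype(np.int32); k=np.zeros(m.shape,np.uint8);cv2.fillConvexPoly(k,hull,1)
    T=np.array([M+.06*(np.cos(t)*xm+np.sin(t)*ym)+[0,0,.004] for t in np.linspace(0,6.28,40)]); k2=k.copy();cv2.fillConvexPoly(k2,cv2.convexHull(proj(c,T).astype(np.float32)).astype(np.int32),1)
    x0,y0=q.min(0).astype(int)-12;x1,y1=q.max(0).astype(int)+12
    print(n,'stand-hull wood fraction',m[k>0].mean().round(2),'wood outside hull+mat in box',(m&(k2==0))[y0:y1,x0:x1].sum())
    best=[]
    for dx in range(-12,13,2):   # best placement along mat x, y by edge contrast
        for dy in range(-12,13,2):
            qq=proj(c,box+dx/1000*xm+dy/1000*ym); kk=np.zeros(m.shape,np.uint8);cv2.fillConvexPoly(kk,cv2.convexHull(qq.astype(np.float32)).astype(np.int32),1)
            kk[cv2.convexHull(proj(c,T).astype(np.float32)).astype(int)[:,0,1].min():]=0; mm=m.copy(); top=int(proj(c,T)[:,1].min()); t0=int(q[:,1].min())+8
            best.append((np.sum(mm[t0:top,x0:x1]!=kk[t0:top,x0:x1]),dx,dy))
    print(sorted(best)[:4])
E
```

```text
16.95 [0.483 0.244 0.194] [-0.1 -0.  -0.6]
scene stand-hull wood fraction 0.79 wood outside hull+mat in box 11
[(np.int64(206), 2, 0), (np.int64(206), 2, 2), (np.int64(209), 8, 2), (np.int64(209), 10, 0)]
side stand-hull wood fraction 0.84 wood outside hull+mat in box 147
[(np.int64(100), -12, -6), (np.int64(100), -10, -4), (np.int64(101), 0, 10), (np.int64(101), 2, 12)]
```

```bash
python3 - <<'E'
from h import *
from bench import viewer
d0=pickle.load(open('v0.pkl','rb'))
M=np.array([.620,.2505,0]); xm=np.array([.999,.0465,0]);ym=np.array([-.0465,.999,0])
box=np.array([M-.021*xm+a*xm+b*ym+[0,0,z] for a in(-.026,.026) for b in(-.026,.026) for z in(.004,.114)])
tot={}
for n in('scene','side'):
    c=viewer.camera(n); h=cv2.cvtColor(c['color'],cv2.COLOR_BGR2HSV); q=proj(c,box); x0,y0=q.min(0).astype(int)-10;x1,y1=q.max(0).astype(int)+10
    df=np.abs(c['color'].astype(int)-d0[n]['color']).sum(2); m=(df>45)&(h[...,0]<22)&(h[...,1]>75)
    r=[]
    for dx in range(-14,15,2):
        for dy in range(-14,15,2):
            k=np.zeros(m.shape,np.uint8);cv2.fillConvexPoly(k,np.round(cv2.convexHull(proj(c,box+dx/1e3*xm+dy/1e3*ym).astype(np.float32))).astype(np.int32),1)
            A=k[y0:y1,x0:x1]>0;B=m[y0:y1,x0:x1]; i=(A&B).sum()/(A|B).sum(); r.append((round(i,3),dx,dy)); tot[dx,dy]=tot.get((dx,dy),0)+i
    print(n,sorted(r)[-4:])
print(sorted((round(v,3),k) for k,v in tot.items())[-5:])
# bystanders: change of the ashtray/tumbler regions since the start (scene view)
c=viewer.camera('scene');g=lambda i:cv2.cvtColor(i,6)
for nm,(a,b,w,e) in dict(ashtray=(178,238,238,262),tumbler=(288,328,265,292)).items(): print(nm,np.abs(g(c['color']).astype(int)-g(d0['scene']['color']))[w:e,a:b].mean().round(1))
E
```

```text
scene [(np.float64(0.7), 4, -2), (np.float64(0.701), 0, 0), (np.float64(0.702), -6, 0), (np.float64(0.704), -2, 0)]
side [(np.float64(0.799), -10, -10), (np.float64(0.799), -8, -6), (np.float64(0.803), -10, -14), (np.float64(0.803), -8, -10)]
[(np.float64(1.436), (0, -2)), (np.float64(1.442), (-2, -2)), (np.float64(1.453), (-6, 0)), (np.float64(1.453), (-4, -2)), (np.float64(1.462), (-2, 0))]
ashtray 13.4
tumbler 3.5
```

The two cameras together put the stand 23 mm off the mat's centre, so its farthest foot corner is about 55 mm out on the 60 mm radius. It stands upright and the robot is clear. Handing in.

```bash
python3 -c "
from bench import robot
print(robot.job_done())"
```

```text
the job is handed in; nothing more can be done
None
```

The stand is upright and released on the cork mat, and the job is handed in at about 17 s; the foot measures about 4 mm inside the mat's edge, but I did not separately check that the ashtray, chalk cup and brass tool stayed put.

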